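Set the spice filler's portion selector and start it

ROBOT

A 7-joint arm with a two-finger parallel gripper is mounted at the origin on the work surface. World frame = base frame: x ahead of the robot, y to its left, z up, the work surface at z = 0. Lengths are in m, angles in rad, forces in N, time in s.
With the tool pointing down it reaches from about 0.4 to 0.925 m from the base axis. Payload 5.6 kg.
Tool frame: the origin (TCP) lies at the very end of the fingers, on their centre line; the grasp point (between the pads) lies 19 mm behind it (robot.grip_depth is the distance from the TCP to the grasp point, in m); z points along the fingers, y is the line along which they close (so a half turn about z gives the same grasp; the last joint's range is limited). The gripper opens to 85 mm and grips with 20 to 120 N. Pads are 22 mm wide; open, the fingers measure 114 mm over their backs; the gripper's body (76 mm by 85 mm) begins 54 mm behind the grasp point. The pads swing forward as they close: fully open they stand 13 mm farther back than shut.
Start: joints at [-1.213, 0.468, -0.012, 1.603, 0.006, 1.071, -0.056], TCP at [0.254, 0.598, 0.231] pointing down, gripper open.
Joint ranges: [-2.53, 2.53], [-0.31, 2.02], [-1.57, 1.55], [0.28, 2.44], [-1.29, 4.43], [0.15, 1.84], [-2.92, 2.92]. Speed limits (rad/s): [2.57, 2.57, 3.14, 3.14, 3.14, 3.14, 3.14].

INTERFACE

Orientations are given as a 3x3 rotation matrix whose columns are the frame's x, y, z axes.
In Python, from station import robot, cams, workorder gives the robot as it stands.
- The arm moves only by the tool play_rows, never from a script. Its argument "plan" is a list of rows, each a list of 7 numbers: the shift along the world's x, y, z in mm, then the turn, a rotation vector about the world's x, y, z in degrees, then the opening, from 0 (shut) to 1 (fully open). A call has 1 to 10 rows; each row shifts and turns the commanded pose from where the row before left it; what a row does not reach is not made up. A row lasts 1/10 s, in which the tool goes at most 50 mm and 8.59 degrees, less where a joint would pass 70% of its speed; a pose out of reach is approached as far as the arm can. A call with a gripper value outside its range is refused whole. The fingers move at their own pace and stop on an object; "force" is the grip in N (left out, the last holds). Time passes only in rows, so rows that do not move let the fingers close. It gives the time, the measured TCP pose, the force, the opening and the grip force at its end, in the units of the state.
- robot.state(): the state, without advancing time (a new reading comes with each control period).
- cams.get_image(name): name is "scene" or "top" or "wrist"; returns the picture (480x640x3 uint8, red, green, blue); there is no depth.
- cams.camera_params(name): a dict with "camera_matrix" (3x3 intrinsics, pixels), "xyz" and "rotation" of the camera in the world. Camera axes: x right, y down, z forward; pixel columns grow to the right and rows downward; lengths in m; the calibration is good to about 2 mm. A picture is of the moment at which its call begins: read the wrist's pose just before it. camera_params takes no time and is no camera call; for the wrist camera it gives the pose at the moment of the call.
- workorder.sign_off(): hands the job in; it is judged then, once.
Trained networks look in the newest picture that a camera, given by its name, has taken for a name from the list of things; names that differ only in an ending like _2 or _b are one class to them, and where a whole thing is asked for, a point or a joint stands for the part that bears it (a point fixed in the world has none). Each returns a list of dicts, best first, with "conf" (0 to 1); they miss things now and then, are a little off and sometimes report something else, mostly with a low value. They report only what shows in the picture. A call takes as long as a camera call.
- cams.outline_of(target, camera): "region" (480x640 bool, what is visible of it) and "pixel" ([row, column] in pixels, amid what is visible of it).
- cams.landmark_of(target, camera): "pixel" ([row, column] in pixels: a listed point, or the origin of a listed thing).
The state is a dict: "t": time; "joints": joint angles; "joint_vel": joint speeds; "joint_efforts": joint torques, N m; "tool_pos": TCP position; "tool_rot": TCP orientation; "wrist_force": force on the tool from outside, world axes, zero at the start; "moment": the same for the moment, N m; "grip_width": finger opening in m; "grasp_force": force on a finger pad.
Only numpy, scipy, OpenCV 4.12 (cv2) and the standard library are available. Lean on these libraries where they do the work, as an engineer would, in place of code of your own. Each camera call takes 0.05 s, during which the arm holds its last target. There are 200 camera calls.

TASK

On the grey filler console, push the selector's black tab sideways with your fingertips, turning the dial until the tab points at the green dot, and leave it there. Then press the white start button fully down and let it spring back. Only push and press: never take the tab between the fingers, and leave the jars, the tin, the carton and the other things around undisturbed.

Things in the scene. Friction and masses are not known exactly. Their poses are not given: they have to be found in the camera images.
- dial_axis (a point): the turning axis (vertical) of the selector dial, at the top face of its aluminium disc (120 mm across, 12 mm thick, 72 mm above the table). A steel hub 32 mm across stands 10 mm above the disc in the middle. The dial sits on the console, a fixed grey box 260 x 400 x 60 mm; the console's place and yaw vary.
- tab_top (a point): centre of the top face of the selector's upright black tab, which has a white line along its top. The tab is 36 mm long radially (44 to 80 mm from the axis), 10 mm thick tangentially, and stands 35 mm above the disc (this point is 62 mm from the axis, 107 mm above the table). It turns with the dial; its x axis points from the tab towards the dial axis, y is tangential, z up. The tab may be pushed either way.
- pointer (a point): where the tab points: 95 mm from the dial axis straight out along the tab, 60 mm above the table, on the circle on which the dots lie
- selector (a joint): angle of the dial in rad, positive anticlockwise seen from above, 0 when the tab points to the console's front (the long side nearest the robot). Stops at -2.7 and +2.7, so the back cannot be crossed; the four dots lie at -2.25, -1.15, 1.15 and 2.25, in an order that changes, and the tab starts within 0.35 of 0, so the shorter way to any dot is always free. Turns freely against a steady friction of about 2 N at the tab, without clicks or spring, and stays where it is left.
- dot_green: flat green disc, 28 mm across, 2 mm thick, fixed to the console deck at 95 mm from the dial axis; the position to set. Origin at the centre of its underside, 60 mm above the table. Three other such discs, yellow, red and blue, mark the other positions.
- start_top (a point): centre of the top face of the white start button, 36 mm across, 82 mm above the table when released, in a black housing 52 mm across and 72 mm high on the console's deck, left of the dial (185 mm from its axis along the console, 50 mm nearer its front); it is pressed straight down
- start (a joint): travel of the start button in m: 0 released, 0.006 fully down (about 5 N); springs back
- jar: small amber glass jar, 42 mm across, 65 mm high, black lid, standing on the console's deck behind the button; loose, to be left alone. Origin at the centre of its underside
- tin: steel tin, 70 mm across, 100 mm high, on the table to the right of the console; loose, to be left alone. Origin at the centre of its underside
- carton: brown carton 110 x 70 x 55 mm, on the table to the left of the console; loose, to be left alone. Origin at the centre of its underside
- shaker: glass spice jar, 50 mm across, 110 mm high, red lid, on the table at the right; loose, to be left alone. Origin at the centre of its underside
- roll: paper label roll, 80 mm across, 40 mm high, on the table at the right; loose, to be left alone. Origin at the centre of its underside
- scoop: steel spoon lying on the table at the left; loose, to be left alone. Origin at the middle of its length, underside

How it is judged:
On the way, in this order (a step that is already met when the one before it is completed fails the run):
1. the tab points at the green dot, the dial at rest (horizontal distance between pointer and dot_green below 0.014 m and velocity of joint selector between -0.05 and 0.05 rad/s), for 0.2 s.
2. the start button is pressed down, the tab still at the green dot (value of joint start above 0.0045 m and horizontal distance between pointer and dot_green below 0.014 m), for 0.02 s.
At the end, for the whole second after the job is handed in: The tab points at the green dot (the pointer within 14 mm of the dot's centre, that is on the dot), the dial is at rest and the start button, pressed after that (at least 4.5 of 6 mm), has sprung back (under 2 mm) (all of step 1 and value of joint start below 0.002 m); the robot touches nothing.
It fails at once if the start button is pressed while the tab does not point at the green dot (value of joint start above 0.0035 m and horizontal distance between pointer and dot_green above 0.015 m).
It fails at once if the tab is taken between the fingers (y of the grasp point in the frame of tab_top between -0.005 and 0.005 m and x of the grasp point in the frame of tab_top between -0.022 and 0.022 m and z of the grasp point in the frame of tab_top between -0.04 and 0.012 m).
It fails at once if a thing standing around is moved more than 30 mm or lifted (distance of any of jar, tin, carton, shaker, roll, scoop from where it was at the start of the episode above 0.03 m).
It fails at once if a thing standing around is tipped (angle between any of jar, tin, carton, shaker, roll's own z axis and vertical above 0.5 rad).
It also fails if it takes over 58 s, if anything falls off the work surface, if the arm or the gripper's body presses on something with over 40 N, if the wrist force passes 120 N, or if a joint passes its speed limit or range.

## Working session

There is one attempt and no reset: what is moved stays moved. The work goes in short steps, Python scripts to look and compute and a tool call to move; the robot and the scene stay as the last step left them, time stands still between calls to the robot, and variables do not carry over. Pictures are saved under pics/ and viewed, at most 10 in all, crops included, and the job is handed in when it is done.

Besides the shell and the picture viewer there is one more tool, called after "Call:" as name(argument=value, ...), one argument or row to a line, values as JSON. play_rows: Moves the arm, as the interface text tells. Its arguments: {"type":"object","properties":{"plan":{"type":"array","items":{"type":"array","items":{"type":"number"}}},"force":{"type":"number"}},"required":["plan"]}

```bash
mkdir -p pics
cat > h.py <<'E'
import numpy as np, cv2
from station import robot, cams, workorder
def ray(px,cam,z):
    p=cams.camera_params(cam);K=np.array(p["camera_matrix"]);R=np.array(p["rotation"]);o=np.array(p["xyz"])
    d=R@np.linalg.inv(K)@np.array([px[1],px[0],1.0])
    return o+d*(z-o[2])/d[2]
E
python3 - <<'E'
from h import *
im={c:cams.get_image(c) for c in("top","scene")}
cv2.imwrite("pics/a.png",cv2.cvtColor(im["top"],cv2.COLOR_RGB2BGR))
cv2.imwrite("pics/b.png",cv2.cvtColor(im["scene"],cv2.COLOR_RGB2BGR))
for c in im:
  for n,z in (("dial_axis",.072),("tab_top",.107),("dot_green",.06),("start_top",.082),("pointer",.06),("jar",.06)):
    r=cams.landmark_of(n,c)
    for q in r[:1]: print(c,n,round(q["conf"],2),np.round(q["pixel"]),ray(q["pixel"],c,z).round(4))
s=robot.state();print(s["t"],s["tool_pos"],s["tool_rot"],s["grip_width"])
E
```

```text
top dial_axis 0.94 [235. 366.] [ 0.5512 -0.1273  0.072 ]
top tab_top 0.73 [254. 368.] [ 0.4916 -0.1282  0.107 ]
top dot_green 0.63 [252. 334.] [ 0.5024 -0.0417  0.06  ]
top start_top 0.49 [262. 301.] [0.4706 0.049  0.082 ]
top pointer 0.87 [270. 365.] [ 0.4559 -0.1262  0.06  ]
top jar 0.69 [212. 285.] [0.6118 0.0962 0.06  ]
scene dial_axis 0.96 [260. 269.] [ 0.5489 -0.1305  0.072 ]
scene dot_green 0.59 [251. 297.] [ 0.499 -0.045  0.06 ]
scene start_top 0.66 [236. 332.] [0.4765 0.0619 0.082 ]
scene pointer 0.46 [265. 386.] [0.625  0.1734 0.06  ]
scene jar 0.76 [268. 354.] [0.6206 0.0851 0.06  ]
0.7 [0.25364018 0.59848949 0.23130599] [[-9.20720859e-01  3.90221855e-01  5.79967849e-05]
 [ 3.90221857e-01  9.20720858e-01  5.25169738e-05]
 [-3.29055787e-05  7.09850864e-05 -9.99999997e-01]] 0.08549312419595582
```

View pics/a.png

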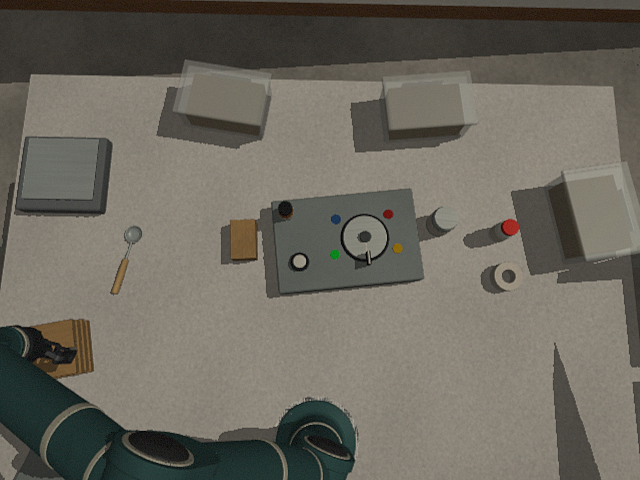

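View pics/b.png

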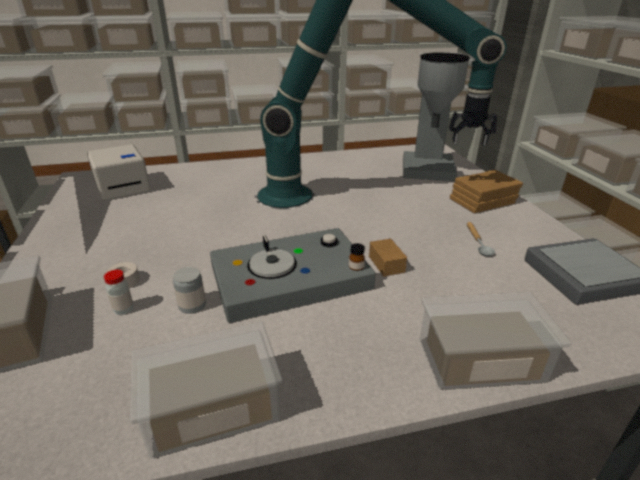

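The top picture shows the dial at about (366,237), with the tab pointing to the front at (368,256). The green dot is at (334,254), front left, so it is at -1.15. The button is at (299,261) and the jar at (285,208). The scene view agrees. I'll move over the console for a closer wrist view, with the fingers shut.

Call:
play_rows(
  plan=[
    [15, -45, 4, 0, 0, 2.3, 0],
    [15, -45, 4, 0, 0, 2.3, 0],
    [15, -45, 4, 0, 0, 2.3, 0],
    [15, -45, 4, 0, 0, 2.3, 0],
    [15, -45, 4, 0, 0, 2.3, 0],
    [15, -45, 4, 0, 0, 2.3, 0],
    [15, -45, 4, 0, 0, 2.3, 0],
    [15, -45, 4, 0, 0, 2.3, 0],
    [15, -45, 4, 0, 0, 2.3, 0],
    [15, -45, 4, 0, 0, 2.3, 0],
  ],
)

```text
t: 1.7
tool_pos: [0.404, 0.1466, 0.2719]
tool_rot: [[-1.0, -0.002, 0.001], [-0.002, 1.0, 0.001], [-0.001, 0.001, -1.0]]
wrist_force: [1.5, 0.3, 0.5]
grip_width: 0.0003
grasp_force: 0.0
```

Call:
play_rows(
  plan=[
    [15, -45, 4, 0, 0, 0, 0],
    [15, -45, 4, 0, 0, 0, 0],
    [15, -45, 4, 0, 0, 0, 0],
    [15, -45, 4, 0, 0, 0, 0],
    [0, -45, 0, 0, 0, 0, 0],
    [0, -45, 0, 0, 0, 0, 0],
    [0, 0, 0, 0, 0, 0, 0],
    [0, 0, 0, 0, 0, 0, 0],
  ],
)

```text
t: 2.5
tool_pos: [0.4635, -0.1222, 0.2874]
tool_rot: [[-1.0, 0.002, 0.0], [0.002, 1.0, 0.0], [-0.0, 0.0, -1.0]]
wrist_force: [0.1, 1.3, -0.3]
grip_width: -0.0003
grasp_force: 0.0
```

```bash
cat > look.py <<'E'
from h import *
import sys
s=robot.state();print(s["t"],s["tool_pos"].round(4) if hasattr(s["tool_pos"],"round") else s["tool_pos"],np.round(s["tool_rot"],3).tolist(),s["grip_width"],np.round(s["wrist_force"],1),np.round(s["joints"],2))
c=sys.argv[2]
im=cams.get_image(c);cv2.imwrite(sys.argv[1],cv2.cvtColor(im,cv2.COLOR_RGB2BGR))
P={}
for n,z in (("dial_axis",.072),("tab_top",.107),("dot_green",.06),("start_top",.082),("pointer",.06),("jar",.06)):
    r=cams.landmark_of(n,c)
    for q in r[:1]:
        P[n]=ray(q["pixel"],c,z);print(n,round(q["conf"],2),np.round(q["pixel"]),P[n].round(4))
if "dial_axis" in P:
  for n in("tab_top","dot_green","start_top","pointer"):
    if n in P:
      d=(P[n]-P["dial_axis"])[:2];print(n,"r",np.hypot(*d).round(4),"world ang",np.degrees(np.arctan2(d[1],d[0])).round(1))
E
python3 look.py pics/c.png wrist
```

```text
2.5 [ 0.4635 -0.1222  0.2874] [[-1.0, 0.002, 0.0], [0.002, 1.0, 0.0], [-0.0, 0.0, -1.0]] -0.00031231960257783206 [ 0.1  1.3 -0.3] [-0.26  0.11  0.49  1.97 -0.06  1.08  1.82]
dial_axis 0.69 [285. 321.] [ 0.5429 -0.1226  0.072 ]
tab_top 0.61 [236. 317.] [ 0.4826 -0.1254  0.107 ]
dot_green 0.82 [234. 405.] [ 0.4942 -0.0396  0.06  ]
start_top 0.57 [220. 515.] [0.4743 0.0562 0.082 ]
pointer 0.52 [222. 515.] [0.4809 0.0667 0.06  ]
jar 0.81 [338. 527.] [0.6092 0.0982 0.06  ]
tab_top r 0.0604 world ang -177.3
dot_green r 0.0963 world ang 120.4
start_top r 0.1915 world ang 111.0
pointer r 0.1992 world ang 108.2
```

View pics/c.png

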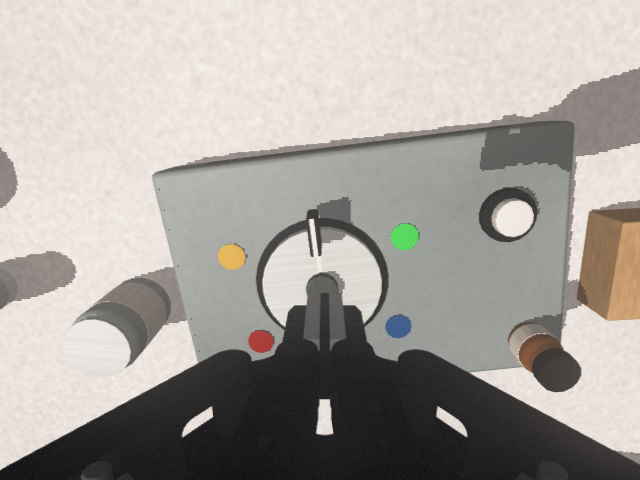

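The wrist picture shows the tab's white line from about (311,219) to (316,256), the green dot at (405,237), yellow at (232,257), red at (261,341), blue at (398,326) and the button cap at (514,218). I'll fit all four dots to get the axis and yaw.

```bash
cat > fit.py <<'E'
from h import *
from scipy.optimize import least_squares
im=cv2.imread("pics/c.png");px={"y":(232,257,2.25*0+1.15),"g":(405,237,-1.15),"r":(261,341,2.25),"b":(398,326,-2.25)}
hsv=cv2.cvtColor(im,cv2.COLOR_BGR2HSV)
M=[];A=[]
for k,(u,v,a) in px.items():
    h0=int(hsv[v,u,0]);m=((abs(hsv[...,0].astype(int)-h0)<8)&(hsv[...,1]>90)).astype(np.uint8)
    n,l,st,c=cv2.connectedComponentsWithStats(m);i=l[v,u];print(k,st[i,4],c[i].round(1))
    M.append(ray(c[i][::-1],"wrist",.062)[:2]);A.append(a)
M=np.array(M);A=np.array(A)
f=lambda p:(np.c_[p[0]+.095*np.cos(np.pi+p[2]+A),p[1]+.095*np.sin(np.pi+p[2]+A)]-M).ravel()
r=least_squares(f,[.545,-.125,0]);x,y,w=r.x
print("axis",r.x.round(4),"res mm",(r.fun*1e3).round(1))
F=np.array([-np.cos(w),-np.sin(w)]);L=np.array([-np.sin(w),np.cos(w)])
print("button model",(np.array([x,y])+.185*L+.05*F).round(4))
print("green",(np.degrees(np.pi+w-1.15)).round(1),M[1])
for q in((311,219),(316,256)):print("tabline",ray(q[::-1],"wrist",.107)[:2]-r.x[:2])
E
python3 fit.py
```

```text
y 558 [231.2 256.3]
g 588 [404.3 236.3]
r 452 [260.5 340.9]
b 450 [397.9 326.1]
axis [ 0.5446 -0.1217  0.1238] res mm [-0.1 -0.3 -0.3  0.3  0.3 -0.4  0.2  0.4]
button model [0.4721 0.0557]
green 121.2 [ 0.49567815 -0.04080775]
tabline [-0.07715157 -0.00914489]
tabline [-0.04386267 -0.00499183]
```

Call:
play_rows(
  plan=[
    [10, -24, 0, 0, 0, 3.3, 0],
    [11, -23, 0, 0, 0, 3.3, 0],
    [0, 0, -40, 0, 0, 0, 0],
    [0, 0, -40, 0, 0, 0, 0],
    [0, 0, -40, 0, 0, 0, 0],
    [0, 0, -40, 0, 0, 0, 0],
    [0, 0, -30, 0, 0, 0, 0],
    [0, 0, -14, 0, 0, 0, 0],
    [0, 0, 0, 0, 0, 0, 0],
    [0, 0, 0, 0, 0, 0, 0],
  ],
)

```text
t: 3.85
tool_pos: [0.4855, -0.1688, 0.0843]
tool_rot: [[-0.993, -0.116, 0.002], [-0.116, 0.993, -0.0], [-0.001, -0.001, -1.0]]
wrist_force: [0.2, 0.6, 0.6]
grip_width: 0.0
grasp_force: 0.0
```

```bash
cat > arc.py <<'E'
from h import *
import sys
def tcp(th,d,ax=np.array([544.6,-121.7]),r=65):
    t=np.radians(th);return ax+r*np.array([np.cos(t),np.sin(t)])+d*np.array([-np.sin(t),np.cos(t)])
if __name__=="__main__":
    d=float(sys.argv[1]);th=np.arange(186.6,120,-5.45)
    s=robot.state();print(np.round(np.array(s["tool_pos"])*1e3,1),s["wrist_force"])
    P=[np.array(s["tool_pos"])[:2]*1e3]+[tcp(t,d) for t in th]
    for a,b,t in zip(P,P[1:],th): print(round(t,2),np.round(b-a,1))
E
python3 arc.py 21
```

```text
[ 485.5 -168.8   84.3] [0.20393644 0.56937145 0.6325939 ]
186.6 [-3.1 18.7]
181.15 [-2.4  6. ]
175.7 [-1.8  6.2]
170.25 [-1.2  6.4]
164.8 [-0.6  6.5]
159.35 [0.  6.5]
153.9 [0.6 6.5]
148.45 [1.2 6.4]
143.0 [1.8 6.2]
137.55 [2.4 6. ]
132.1 [3.  5.8]
126.65 [3.5 5.5]
121.2 [4.  5.1]
```

Call:
play_rows(
  plan=[
    [-1, 6, 0, 0, 0, 0, 0],
    [-1, 6, 0, 0, 0, 0, 0],
    [-1, 6.7, 0, 0, 0, 0, 0],
    [-2.4, 6, 0, 0, 0, -5.45, 0],
    [-1.8, 6.2, 0, 0, 0, -5.45, 0],
    [-1.2, 6.4, 0, 0, 0, -5.45, 0],
    [-0.6, 6.5, 0, 0, 0, -5.45, 0],
    [0, 6.5, 0, 0, 0, -5.45, 0],
    [0.6, 6.5, 0, 0, 0, -5.45, 0],
    [0, 0, 0, 0, 0, 0, 0],
  ],
)

```text
t: 4.85
tool_pos: [0.4766, -0.1105, 0.0837]
tool_rot: [[-0.899, 0.438, 0.001], [0.438, 0.899, 0.0], [-0.001, 0.0, -1.0]]
wrist_force: [-0.4, -0.4, 0.7]
grip_width: 0.0003
grasp_force: 0.0
```

```bash
python3 look.py pics/d.png wrist
```

```text
4.85 [ 0.4766 -0.1105  0.0837] [[-0.899, 0.438, 0.001], [0.438, 0.899, 0.0], [-0.001, 0.0, -1.0]] 0.0002660993167287589 [-0.4 -0.4  0.7] [-0.31  0.47  0.57  2.13 -0.42  0.65  1.67]
tab_top 0.83 [360. 381.] [ 0.4889 -0.0951  0.107 ]
dot_green 0.91 [268. 476.] [ 0.4956 -0.0441  0.06  ]
jar 0.65 [270. 476.] [ 0.4963 -0.0445  0.06  ]
```

View pics/d.png

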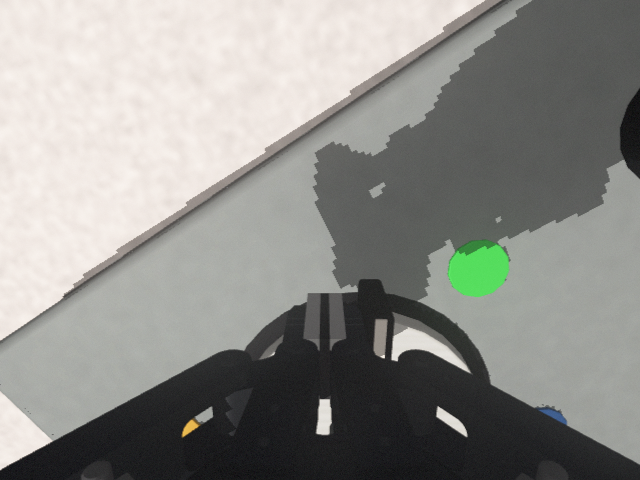

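The tab is at about (375,320), against the right side of the shut fingers, at 154° world. The green dot is at (478,268). I'll continue along the arc by 33°.

Call:
play_rows(
  plan=[
    [1.2, 6.4, 0, 0, 0, -5.45, 0],
    [1.8, 6.2, 0, 0, 0, -5.45, 0],
    [2.4, 6, 0, 0, 0, -5.45, 0],
    [1.5, 2.9, 0, 0, 0, -2.75, 0],
    [1.5, 2.9, 0, 0, 0, -2.75, 0],
    [1.7, 2.8, 0, 0, 0, -2.7, 0],
    [1.8, 2.7, 0, 0, 0, -2.7, 0],
    [1.8, 2.6, 0, 0, 0, -2.5, 0],
    [1.0, 1.5, 0, 0, 0, -1.4, 0],
    [0, 0, 0, 0, 0, 0, 0],
  ],
)

```text
t: 6.2
tool_pos: [0.4909, -0.0779, 0.0832]
tool_rot: [[-0.542, 0.841, -0.0], [0.841, 0.542, -0.0], [-0.0, -0.0, -1.0]]
wrist_force: [0.3, -0.9, 0.5]
grip_width: -0.0001
grasp_force: 0.3
```

```bash
python3 look.py pics/e.png wrist
```

```text
6.2 [ 0.4909 -0.0779  0.0832] [[-0.542, 0.841, -0.0], [0.841, 0.542, -0.0], [-0.0, -0.0, -1.0]] -6.612047818025619e-05 [ 0.3 -0.9  0.5] [-0.48  0.52  0.71  2.12 -0.53  0.69  1.16]
tab_top 0.73 [363. 379.] [ 0.5097 -0.0722  0.107 ]
dot_green 0.56 [237. 380.] [ 0.4966 -0.0423  0.06  ]
```

Call:
play_rows(
  plan=[
    [1.0, 0.7, 0, 0, 0, -1, 0],
    [1.0, 0.7, 0, 0, 0, -1, 0],
    [1.0, 0.6, 0, 0, 0, -1, 0],
    [0.8, 0.5, 0, 0, 0, 0, 0],
    [0, 0, 0, 0, 0, 0, 0],
    [-6, -4, 0, 0, 0, 0, 0],
    [-15, -9, 0, 0, 0, 0, 0],
    [0, 0, 25, 0, 0, 0, 0],
    [0, 0, 45, 0, 0, 0, 0],
    [0, 0, 45, 0, 0, 0, 0],
  ],
)

```text
t: 7.55
tool_pos: [0.4732, -0.089, 0.1993]
tool_rot: [[-0.495, 0.869, -0.001], [0.869, 0.495, -0.001], [-0.0, -0.001, -1.0]]
wrist_force: [1.6, 1.2, 0.8]
grip_width: 0.0003
grasp_force: 0.0
```

Call:
play_rows(
  plan=[
    [0, 0, 45, 0, 0, 5, 0],
    [0, 0, 40, 0, 0, 8, 0],
    [0, 0, 0, 0, 0, 8, 0],
    [0, 0, 0, 0, 0, 8, 0],
    [0, 0, 0, 0, 0, 8, 0],
    [0, 0, 0, 0, 0, 8, 0],
    [0, 0, 0, 0, 0, 8, 0],
    [0, 0, 0, 0, 0, 8, 0],
    [0, 0, 0, 0, 0, 0, 0],
    [0, 0, 0, 0, 0, 0, 0],
  ],
)

```text
t: 8.55
tool_pos: [0.4737, -0.0886, 0.2834]
tool_rot: [[-1.0, -0.01, 0.001], [-0.01, 1.0, 0.0], [-0.001, 0.0, -1.0]]
wrist_force: [0.0, -0.0, 0.1]
grip_width: 0.0006
grasp_force: 0.0
```

```bash
python3 look.py pics/f.png wrist
```

```text
8.55 [ 0.4737 -0.0886  0.2834] [[-1.0, -0.01, 0.001], [-0.01, 1.0, 0.0], [-0.001, 0.0, -1.0]] 0.0006046456858407662 [ 0.  -0.   0.1] [-0.63  0.13  0.83  1.98 -0.11  1.07  1.83]
dial_axis 0.73 [279. 285.] [ 0.5458 -0.1246  0.072 ]
tab_top 0.76 [260. 344.] [ 0.5127 -0.0703  0.107 ]
dot_green 0.71 [227. 372.] [ 0.4956 -0.0411  0.06  ]
start_top 0.93 [213. 482.] [0.4747 0.0546 0.082 ]
pointer 0.43 [251. 585.] [0.5173 0.1712 0.06  ]
jar 0.91 [335. 497.] [0.6111 0.0972 0.06  ]
tab_top r 0.0636 world ang 121.3
dot_green r 0.0974 world ang 121.0
start_top r 0.1928 world ang 111.6
pointer r 0.2972 world ang 95.5
```

View pics/f.png

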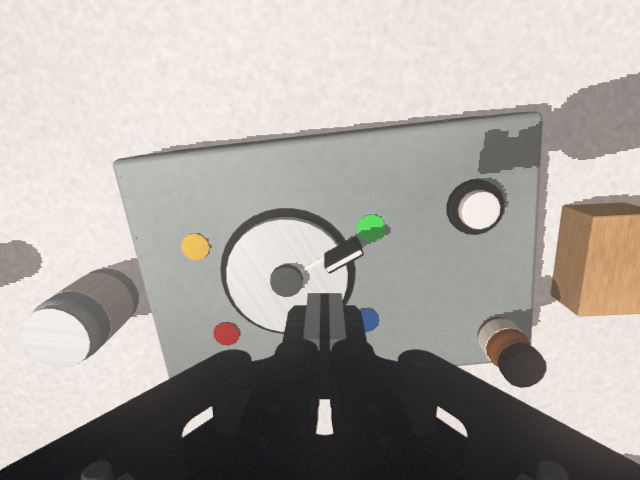

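The tab points at the green dot: its top is at (344,258) and the dot at (371,228), 121.8° against 121.2°. The button cap is at (480,211). Next I go over it and down close.

Call:
play_rows(
  plan=[
    [0, 36, 0, 0, 0, 0, 0],
    [0, 36, 0, 0, 0, 0, 0],
    [0, 36, 0, 0, 0, 0, 0],
    [0, 36, 0, 0, 0, 0, 0],
    [0, 0, -45, 0, 0, 0, 0],
    [0, 0, -45, 0, 0, 0, 0],
    [0, 0, -45, 0, 0, 0, 0],
    [0, 0, -40, 0, 0, 0, 0],
    [0, 0, -14, 0, 0, 0, 0],
    [0, 0, 0, 0, 0, 0, 0],
  ],
)

```text
t: 9.9
tool_pos: [0.4727, 0.0553, 0.093]
tool_rot: [[-1.0, -0.013, -0.003], [-0.013, 1.0, -0.002], [0.003, -0.002, -1.0]]
wrist_force: [-0.0, 0.5, 0.9]
grip_width: 0.0
grasp_force: 0.0
```

Call:
play_rows(
  plan=[
    [0, 0, -4, 0, 0, 0, 0],
    [0, 0, -4, 0, 0, 0, 0],
    [0, 0, -3, 0, 0, 0, 0],
    [0, 0, -3, 0, 0, 0, 0],
    [0, 0, -2, 0, 0, 0, 0],
    [0, 0, -1, 0, 0, 0, 0],
    [0, 0, 0, 0, 0, 0, 0],
  ],
)

```text
t: 10.6
tool_pos: [0.4745, 0.0561, 0.0777]
tool_rot: [[-1.0, -0.014, 0.001], [-0.014, 1.0, 0.001], [-0.001, 0.001, -1.0]]
wrist_force: [1.8, 0.6, 3.8]
grip_width: -0.0003
grasp_force: 1.9
```

Force 3.8 N at z = 77.7 mm, so the button is almost down. I'll press a bit more.

Call:
play_rows(
  plan=[
    [0, 0, -1.5, 0, 0, 0, 0],
    [0, 0, -1.5, 0, 0, 0, 0],
    [0, 0, -1, 0, 0, 0, 0],
    [0, 0, 0, 0, 0, 0, 0],
    [0, 0, 0, 0, 0, 0, 0],
  ],
)

```text
t: 11.1
tool_pos: [0.4746, 0.0562, 0.0756]
tool_rot: [[-1.0, -0.013, 0.001], [-0.013, 1.0, 0.003], [-0.001, 0.003, -1.0]]
wrist_force: [-6.5, 0.9, 31.0]
grip_width: 0.0001
grasp_force: 15.9
```

Bottomed out: 31 N at 75.6 mm. Now I release and back away.

Call:
play_rows(
  plan=[
    [0, 0, 4, 0, 0, 0, 0],
    [0, 0, 10, 0, 0, 0, 0],
    [0, 0, 30, 0, 0, 0, 0],
    [0, 0, 45, 0, 0, 0, 0],
    [0, 0, 45, 0, 0, 0, 0],
    [0, 0, 45, 0, 0, 0, 0],
    [0, -30, 20, 0, 0, 0, 0],
    [0, -30, 0, 0, 0, 0, 0],
    [0, 0, 0, 0, 0, 0, 0],
    [0, 0, 0, 0, 0, 0, 0],
  ],
)

```text
t: 12.1
tool_pos: [0.4729, -0.0048, 0.2719]
tool_rot: [[-1.0, -0.012, -0.001], [-0.012, 1.0, 0.0], [0.001, 0.0, -1.0]]
wrist_force: [-1.1, -0.1, -0.8]
grip_width: 0.0002
grasp_force: 0.0
```

```bash
python3 look.py pics/g.png wrist
```

```text
12.1 [ 0.4729 -0.0048  0.2719] [[-1.0, -0.012, -0.001], [-0.012, 1.0, 0.0], [0.001, 0.0, -1.0]] 0.00015554068295218048 [-1.1 -0.1 -0.8] [-0.78  0.12  0.8   2.01 -0.1   1.04  1.64]
dial_axis 0.63 [284. 197.] [ 0.5458 -0.1223  0.072 ]
tab_top 0.9 [264. 243.] [ 0.5126 -0.0699  0.107 ]
dot_green 0.79 [231. 283.] [ 0.4966 -0.041   0.06  ]
start_top 0.67 [214. 391.] [0.4734 0.0557 0.082 ]
jar 0.56 [339. 422.] [0.6097 0.0992 0.06  ]
tab_top r 0.062 world ang 122.4
dot_green r 0.095 world ang 121.2
start_top r 0.1922 world ang 112.1
```

View pics/g.png

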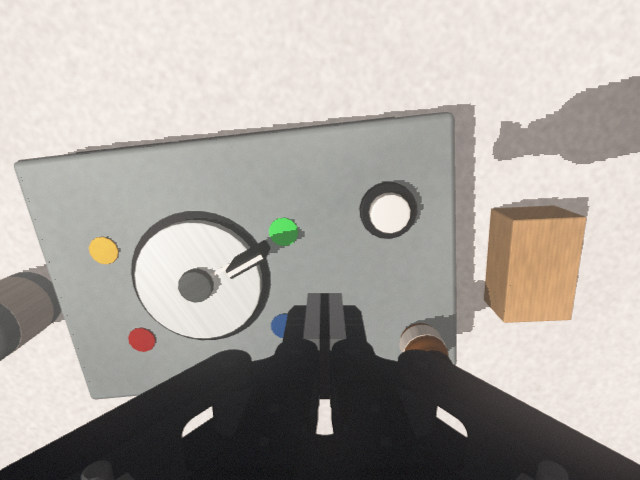

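The tab at (243,264) still points at the green dot at (283,231). The button at (390,213) is back up, the jar has not moved, and the arm is clear.

```bash
python3 -c "
from station import workorder
print(workorder.sign_off())"
```

```text
the job is handed in; nothing more can be done
None
```

The job is handed in: the tab points at the green dot (about 1° off by camera), the start button was pressed to its stop and sprang back, and the arm stands clear; sign-off gave no verdict.

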